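# Push one test bar out of the row and up to the gauge stop

### The arm

A 7-joint arm with a two-finger parallel gripper is mounted at the origin on the work surface. World frame = base frame: x ahead of the robot, y to its left, z up, the work surface at z = 0. Lengths are in m, angles in rad, forces in N, time in s.
With the tool pointing down it reaches from about 0.425 to 1.025 m from the base axis. Payload 9.4 kg.
Tool frame: the origin (TCP) lies on the mounting face of the last link; the fingertips stand 186 mm ahead of it and the grasp point (between the pads) lies 167 mm ahead of it (tcp_to_grasp is the distance from the TCP to the grasp point, in m); z points along the fingers, y is the direction in which the jaws open and shut (so a half turn about z gives the same grasp; the last joint's range is limited). The gripper opens to 93 mm and grips with 3 to 60 N. Pads are 15 mm wide; open, the fingers measure 128 mm over their backs; the gripper's body (75 mm by 188 mm) begins 65 mm behind the grasp point.
Start: joints at [-0.077, 0.599, -0.003, 1.599, 0.002, 0.943, -0.08], TCP at [0.725, 0, 0.405] pointing down, gripper open.
Joint ranges: [-2.57, 2.57], [-0.35, 1.97], [-1.29, 1.29], [0.11, 2.56], [-1.05, 4.19], [0.11, 1.86], [-2.63, 2.63]. Speed limits (rad/s): [2.22, 2.22, 3.01, 3.01, 3.14, 3.14, 3.14].

### API

Orientations are given as a unit quaternion [w, x, y, z].
In Python, from bench import get_state, grab_frame, get_calibration, sign_off, search_frame, pinpoint, tcp_to_grasp gives the robot as it stands.
- The arm moves only by the shell command python3 -m pendant 'ROWS' [FORCE]. ROWS is JSON, a list of rows, each a list of 7 numbers: the turn, a rotation vector about the tool's x, y, z in degrees, then the shift along the tool's x, y, z in mm, then the closure, from -1 (fully open) to 1 (shut). In form: [[rx, ry, rz, tx, ty, tz, grip], ...]. A call has 1 to 5 rows; each row shifts and turns the pose as measured when the row begins, along the tool's axes as they then stand; what a row does not reach is not made up. A row lasts 1/12 s, in which the tool goes at most 41.7 mm and 7.16 degrees, less where a joint would pass 70% of its speed; a pose out of reach is approached as far as the arm can. A call with a gripper value outside its range is refused whole. The fingers move at their own pace and stop on an object; FORCE is the grip in N (left out, the last holds). Time passes only in rows, so rows that do not move let the fingers close. It gives the time, the measured TCP pose, the force and the opening at its end, in the units of the state.
- get_state(): the state, without advancing time (a new reading comes with each control period).
- grab_frame(name): name is "scene" or "side" or "wrist"; returns the picture (400x640x3 uint8, red, green, blue); there is no depth.
- get_calibration(name): a dict with "K" (3x3 intrinsics, pixels), "k1" (the pictures are not rectified: a ray, as slopes to the right and down, at radius r is drawn at 1 + k1 r^2 times it, then the intrinsics apply), "extrinsics" (4x4, takes a point from world to camera coordinates). Camera axes: x right, y down, z forward; pixel columns grow to the right and rows downward; lengths in m; the calibration is good to about 2 mm. A picture is of the moment at which its call begins: read the wrist's pose just before it. get_calibration takes no time and is no camera call; for the wrist camera it gives the pose at the moment of the call.
- sign_off(): hands the job in, once; it reports no verdict.
Trained networks look in the newest picture that a camera, given by its name, has taken for a name from the list of things; names that differ only in an ending like _2 or _b are one class to them, and where a whole thing is asked for, a point or a joint stands for the part that bears it (a point fixed in the world has none). Each returns a list of dicts, best first, with "score" (0 to 1); they miss things now and then, are a little off and sometimes report something else, mostly with a low value. They report only what shows in the picture. A call takes as long as a camera call. They do not tell look-alikes from the thing itself.
- search_frame(thing, camera): "at" ([row, column] in pixels, amid what is visible of it).
- pinpoint(thing, camera): "at" ([row, column] in pixels: a listed point, or the origin of a listed thing).
The state is a dict: "t": time; "joint_pos": joint angles; "dq": joint speeds; "tau": joint torques, N m; "position": TCP position; "eef_rot": TCP orientation; "force": force on the tool from outside, world axes, zero at the start; "torque": the same for the moment, N m; "gripper_width": finger opening in m.
Only numpy, scipy, OpenCV 4.12 (cv2) and the standard library are available. Lean on these libraries where they do the work, as an engineer would, in place of code of your own. Each camera call takes 0.05 s, during which the arm holds its last target.

### The job

One of the four fired clay test bars lying side by side on the measuring board has a hole through it: push it lengthwise out of the row, keeping it flat on the board and leaving the other three where they lie, until its end meets the aluminium stop. Press it gently and steadily against the stop (roughly 5 to 10 N) for about a second so that it seats squarely, never banging it, then back away and leave it touching the stop. Do not disturb the bowl, the cup or the brush.

Things in the scene. Friction and masses are not known exactly. Their poses are not given: they have to be found in the camera images.
- board: Wooden measuring board fixed to the bench, 165 (its x) x 360 (its y) x 12 mm thick; origin at the centre of its underside, top 12 mm above it; y along its length, towards the stop. Only the four bars and the stop stand on it.
- row_mid (a point): Point fixed on the board's top, 105 mm to -y of its origin: the middle of the row as it starts. The four bars lie side by side, touching, lengthwise along board y (from -50 to +50 mm of this point), centred at x = -51.5, -17.2, +17.2 and +51.5 mm.
- stop_zone (a point): Point fixed on the board's top, 90 mm to +y of its origin. The stop, an aluminium bar 165 mm long across the board, 24 mm thick and 30 mm high, is clamped square to the board with its flat rigid face (towards the row) anywhere within 20 mm either side of this point along y. Where exactly is not measured: find it by touch or by camera.
- barhole_mid (a point): Centre, half-way up, of the fired clay test bar with a hole: terracotta, 34 wide x 100 long x 24 mm high, 105 to 210 g; a 16 mm round hole goes down through it 30 mm from its centre towards the stop. In any of the row's four places. x across, y along it to the stop, z up; flat ends at y = -50 and +50 mm. It slides with 0.5 to 2.5 N; it chips if pressed on the stop with over 25 N.
- barhole_front (a point): Middle of the holed bar's end face that looks to the stop (50 mm along y from its centre, 12 mm above the board).
- bar0_mid (a point): Another fired clay test bar, plain terracotta, 34 wide x 100 long x 24 mm high, about 155 g, lying flat on the board. Plain, no hole. This point is its centre, half-way up; x across its width, y along its length (same sense as the board's y), z up. Must stay where it is.
- bar2_mid (a point): Another fired clay test bar, plain terracotta, 34 wide x 100 long x 24 mm high, about 155 g, lying flat on the board. Plain, no hole. This point is its centre, half-way up; x across its width, y along its length (same sense as the board's y), z up. Must stay where it is.
- bar3_mid (a point): Another fired clay test bar, plain terracotta, 34 wide x 100 long x 24 mm high, about 155 g, lying flat on the board. Plain, no hole. This point is its centre, half-way up; x across its width, y along its length (same sense as the board's y), z up. Must stay where it is.
- bowl: Blue plastic bowl, rim 150 mm across, 70 mm high, left of the board; origin at the centre of its foot. Bystander.
- cup: White ceramic cup, 72 mm across, 75 mm high, beyond the board; origin at the centre of its foot. Bystander.
- brush: Brush lying on the bench beyond the board; origin at its middle on the bench. Bystander.
Not all that is in view belongs to the job. Leave any black or blue look-alike of the part that bears barhole_mid alone.

How it is judged:
By the outcome, as a careful person would: the job done as asked, in the order asked, and still so for the second after the job is handed in, with the robot touching nothing.
It also fails if it takes over 48 s, if anything falls off the work surface, if the arm or the gripper's body presses on something with over 40 N, if the wrist force passes 120 N, or if a joint passes its speed limit or range.

## Working session

There is one attempt and no reset: what is moved stays moved. The work goes in short steps, Python scripts to look and compute and a shell command to move; the robot and the scene stay as the last step left them, time stands still between calls to the robot, and variables do not carry over. Pictures are saved under pics/ and viewed, and the job is handed in when it is done.

```bash
mkdir -p pics; ls; cat > h.py <<'E'
import numpy as np, cv2
from bench import *
def ray(name,rc,cal=None):
    c=cal or get_calibration(name);K=np.array(c["K"]);E=np.array(c["extrinsics"])
    u=np.array([[[rc[1],rc[0]]]],float)
    p=cv2.undistortPoints(u,K,np.array([c["k1"],0,0,0,0.]))[0,0]
    R=E[:3,:3];t=E[:3,3]
    return -R.T@t, R.T@np.array([p[0],p[1],1])
def onz(name,rc,z,cal=None):
    o,d=ray(name,rc,cal); return o+d*(z-o[2])/d[2]
def proj(name,P,cal=None):
    c=cal or get_calibration(name);E=np.array(c["extrinsics"])
    p=cv2.projectPoints(np.array(P,float).reshape(-1,1,3),cv2.Rodrigues(E[:3,:3])[0],E[:3,3],np.array(c["K"]),np.array([c["k1"],0,0,0,0.]))[0]
    return p[:,0,::-1]
E
python3 - <<'E'
from h import *
s=get_state();print(s)
for n in("scene","side","wrist"):
    f=grab_frame(n);cv2.imwrite(f"pics/{n}0.png",f[:,:,::-1])
    for th,z in(("row_mid",.012),("stop_zone",.012),("barhole_mid",.024),("barhole_front",.024),("board",0)):
        try:
            for r in pinpoint(th,n)[:3]: print(n,th,r,onz(n,r["at"],z).round(4))
        except Exception as e: print(n,th,e)
E
```

```text
pics
{'t': 0.0, 'joint_pos': array([-0.07668803,  0.6001293 , -0.00252147,  1.60009405,  0.00178031,
        0.94289221, -0.07979168]), 'dq': array([-7.91240071e-05, -2.54839268e-03,  3.38909333e-04,  4.00935107e-04,
        3.62460429e-04, -9.94071501e-04, -7.90130240e-04]), 'tau': array([ 5.70884713e-04, -7.65060925e+01,  1.49801854e+00, -2.52344084e+01,
       -5.23842021e-02,  1.69115182e-02,  2.08527672e-04]), 'position': array([ 7.24814036e-01, -8.34811029e-06,  4.03869837e-01]), 'eef_rot': array([-4.87306120e-04,  7.07097648e-01,  7.07115506e-01, -5.83701978e-04]), 'force': array([-0.02480994,  0.14383248,  0.66489406]), 'torque': array([ 0.01670286, -0.02011264, -0.02533192]), 'gripper_width': 0.09315434328035958}
scene stop_zone {'at': [213.4, 294.0], 'score': 0.67} [0.5808 0.0179 0.012 ]
scene barhole_mid {'at': [239.7, 239.2], 'score': 0.9} [ 0.5958 -0.1687  0.024 ]
scene barhole_mid {'at': [287.5, 193.7], 'score': 0.84} [ 0.6791 -0.3407  0.024 ]
scene barhole_mid {'at': [257.3, 167.5], 'score': 0.77} [ 0.5421 -0.3519  0.024 ]
scene barhole_front {'at': [301.4, 176.5], 'sc
[... 614 characters left out ...]
le_front {'at': [343.0, 347.5], 'score': 0.87} [ 0.5755 -0.375   0.024 ]
side barhole_front {'at': [341.2, 396.5], 'score': 0.79} [ 0.6835 -0.4009  0.024 ]
side board {'at': [245.2, 308.9], 'score': 0.8} [ 0.5714 -0.0548  0.    ]
side board {'at': [139.4, 281.2], 'score': 0.72} [0.6033 0.433  0.    ]
wrist stop_zone {'at': [159.0, 196.4], 'score': 0.57} [0.568  0.0221 0.012 ]
wrist barhole_mid {'at': [384.1, 290.7], 'score': 0.95} [ 0.6776 -0.3284  0.024 ]
wrist barhole_mid {'at': [382.6, 201.9], 'score': 0.87} [ 0.5375 -0.3279  0.024 ]
wrist barhole_mid {'at': [295.2, 222.7], 'score': 0.76} [ 0.5874 -0.167   0.024 ]
wrist board {'at': [217.7, 210.2], 'score': 0.83} [ 0.5729 -0.0605  0.    ]
```

View pics/scene0.png

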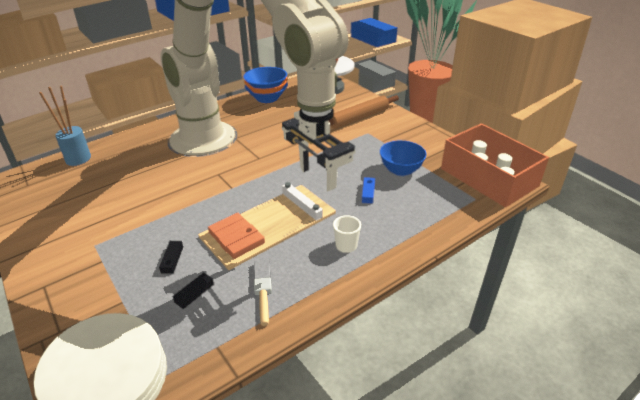

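View pics/side0.png

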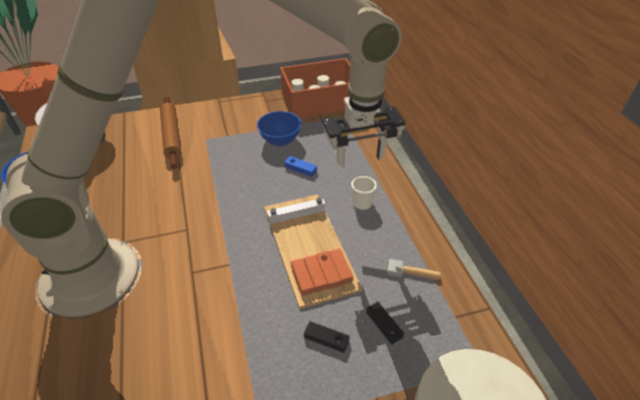

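View pics/wrist0.png

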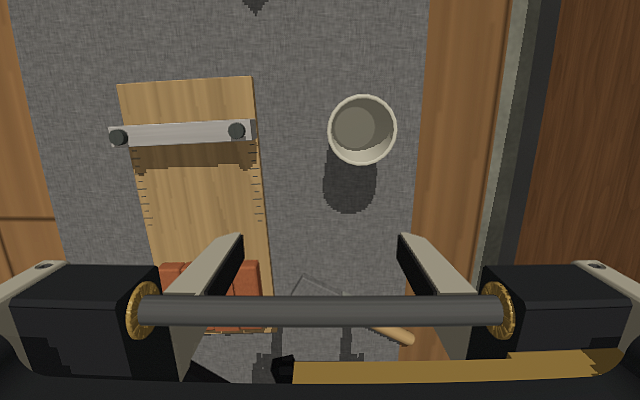

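The row, the stop and the hole are all visible: the hole is near (row 257, col 323) in the side view. I'll zoom in for exact corners.

```bash
python3 - <<'E'
import cv2
a=cv2.imread("pics/side0.png")[185:315,250:370];cv2.imwrite("pics/s0z.png",cv2.resize(a,None,fx=4.5,fy=4.5,interpolation=cv2.INTER_CUBIC))
a=cv2.imread("pics/scene0.png")[175:275,185:345];cv2.imwrite("pics/c0z.png",cv2.resize(a,None,fx=5,fy=5,interpolation=cv2.INTER_CUBIC))
E
```

```text
(no output)
```

View pics/s0z.png

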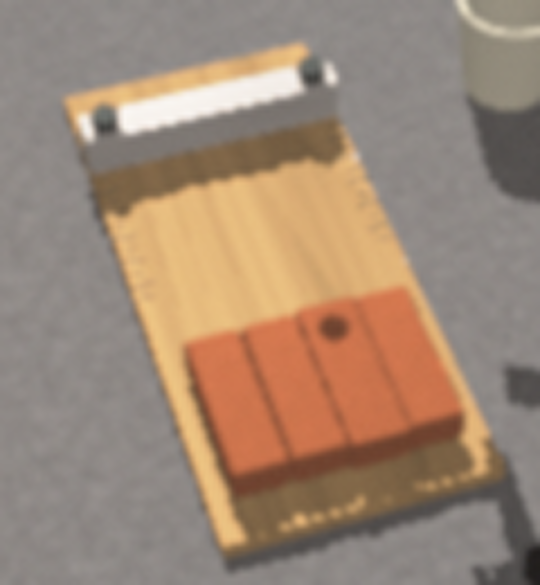

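View pics/c0z.png

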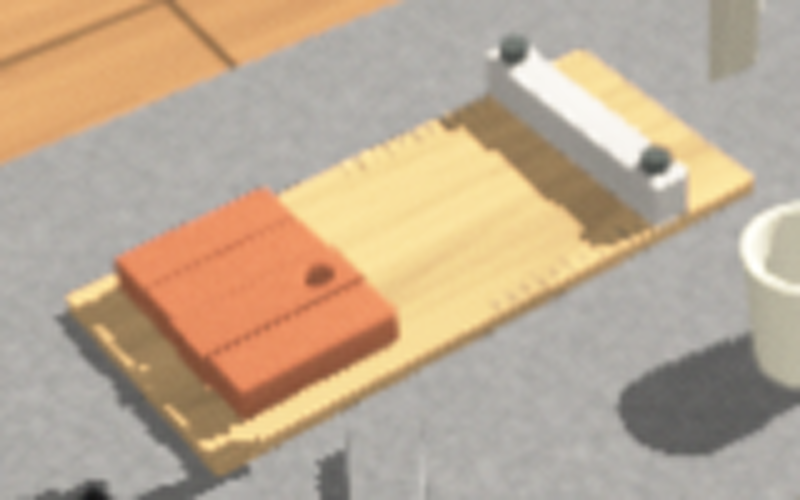

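```bash
cat > fit.py <<'E'
from h import *
from scipy.optimize import least_squares
B=[(-82.5,180,12),(82.5,180,12),(-82.5,-180,12),(82.5,-180,12),(-68.7,-55,36),(68.7,-55,36),(-68.7,-155,36),(68.7,-155,36),(17.2,-75,36)]
B=np.array(B)/1000
S=np.array([(66,97),(305,43),(222,548),(503,468),(187,343),(410,290),(236,475),(463,413),(333,327)])/4.5+[250,185]
C=np.array([(582,50),(752,178),(68,298),(215,464),(263,188),(397,322),(117,262),(245,402),(320,275)])/5+[185,175]
def W(q,P):
    c,s=np.cos(q[2]),np.sin(q[2]); return np.c_[q[0]+c*P[:,0]-s*P[:,1],q[1]+s*P[:,0]+c*P[:,1],P[:,2]]
cs,cc=get_calibration("side"),get_calibration("scene")
def f(q): 
    w=W(q,B); return np.r_[(proj("side",w,cs)[:,::-1]-S).ravel(),(proj("scene",w,cc)[:,::-1]-C).ravel()]
if __name__=="__main__":
    r=least_squares(f,[.57,-.056,.0],loss="soft_l1");print(r.x,np.degrees(r.x[2]));print(f(r.x).reshape(-1,2).round(1).tolist())
    q=r.x; np.save("q.npy",q)
    for n,p in(("bar",(17.2,-105,24)),("rear",(17.2,-155,24)),("front",(17.2,-55,24)),("stopz",(17.2,90,12))): print(n,W(q,np.array([p])/1000).round(4))
    # stop face: side bottom edge left (97,172)/ right(340,118); top edge front z=.042
    c,s=np.cos(q[2]),np.sin(q[2])
    def tob(w): d=w[:2]-q[:2]; return (c*d[0]+s*d[1],-s*d[0]+c*d[1])
    for n,p,z in(("side",np.array((95,174))/4.5+[250,185],.012),("side",np.array((335,120))/4.5+[250,185],.012),("scene",np.array((490,98))/5+[185,175],.012),("scene",np.array((652,222))/5+[185,175],.012)):
        print(n,np.round(tob(onz(n,p[::-1],z)),4))
    print(get_calibration("wrist"))
E
python3 fit.py
```

```text
[ 0.57145017 -0.06247153  0.04246732] 2.433198033999223
[[-0.3, 0.1], [-0.1, -0.1], [0.2, -0.1], [0.9, -0.2], [-1.0, -0.9], [-0.6, -2.0], [-0.7, 0.7], [1.5, -0.0], [0.6, 0.2], [0.3, 0.3], [0.8, 0.5], [-0.7, 0.2], [0.2, 0.7], [0.5, -0.4], [0.8, -1.9], [-1.5, -0.4], [-1.4, -1.0], [-0.6, 0.8]]
bar [[ 0.5931 -0.1666  0.024 ]]
rear [[ 0.5952 -0.2166  0.024 ]]
front [[ 0.591  -0.1167  0.024 ]]
stopz [[0.5848 0.0282 0.012 ]]
side [-0.0806  0.1076]
side [0.0786 0.105 ]
scene [-0.0807  0.1075]
scene [0.0732 0.1107]
{'K': array([[299.19657233,   0.        , 320.02348943],
       [  0.        , 299.19657233, 199.35866851],
       [  0.        ,   0.        ,   1.        ]]), 'k1': -0.04254037089216911, 'extrinsics': array([[ 9.99999915e-01, -1.17181543e-04, -3.94436128e-04,
        -7.23549230e-01],
       [-1.84430592e-06, -9.59858432e-01,  2.80484921e-01,
        -3.28890225e-02],
       [-4.11470499e-04, -2.80484896e-01, -9.59858351e-01,
         3.91299047e-01],
       [ 0.00000000e+00,  0.00000000e+00,  0.00000000e+00,
         1.00000000e+00]])}
```

The holed bar is third from the left, at board x = +17.2. Board yaw is about 2.4°, and the stop face is at board y ≈ 107 mm. I'll move behind the row first, then turn 87.6° so the narrow 15 mm side of the closed fingers does the pushing.

```bash
python3 -m pendant '[[0,0,0,-25,-13,0,1],[0,0,0,-25,-13,0,1],[0,0,0,-25,-13,0,1],[0,0,0,-25,-13,0,1],[0,0,0,-25,-13,0,1]]' 50
python3 -m pendant '[[0,0,0,-25,-13,0,1],[0,0,0,-25,-13,0,1],[0,0,0,-25,-13,0,1],[0,0,0,-25,-13,0,1],[0,0,0,-21,-11,0,1]]'
python3 -m pendant '[[0,0,7,0,0,0,1],[0,0,7,0,0,0,1],[0,0,7,0,0,0,1],[0,0,7,0,0,0,1],[0,0,7,0,0,0,1]]'
python3 -m pendant '[[0,0,7,0,0,0,1],[0,0,7,0,0,0,1],[0,0,7,0,0,0,1],[0,0,7,0,0,0,1],[0,0,7,0,0,0,1]]'
```

```text
t: 1.32
position: [0.6609, -0.1202, 0.4035]
eef_rot: [-0.001, 0.702, 0.712, 0.002]
force: [0.9, 0.5, 0.7]
gripper_width: 0.0643
t: 1.73
position: [0.5955, -0.2483, 0.4034]
eef_rot: [-0.0, 0.702, 0.712, 0.002]
force: [0.2, 0.6, 0.3]
gripper_width: 0.0313
t: 2.15
position: [0.5901, -0.2587, 0.4045]
eef_rot: [0.0, 0.888, 0.459, 0.001]
force: [0.1, -0.1, -0.5]
gripper_width: 0.0007
t: 2.57
position: [0.59, -0.2591, 0.4053]
eef_rot: [0.0, 0.986, 0.165, 0.002]
force: [0.0, 0.1, -0.3]
gripper_width: 0.0005
```

```bash
python3 -m pendant '[[0,0,7,0,0,0,1],[0,0,7,0,0,0,1],[0,0,2.6,0,0,0,1],[0,0,0,0,0,0,1]]'
cat > rel.py <<'E'
from h import *
q=np.load("q.npy");s=get_state();p=s["position"];c,n=np.cos(q[2]),np.sin(q[2]);d=p[:2]-q[:2]
w=s["eef_rot"];from scipy.spatial.transform import Rotation as R
M=R.from_quat([w[1],w[2],w[3],w[0]]).as_matrix()
print("t",s["t"],"board xy mm",1e3*(c*d[0]+n*d[1]),1e3*(-n*d[0]+c*d[1]),"tip z",1e3*(p[2]-.186),"F",s["force"].round(2),"toolx deg",np.degrees(np.arctan2(M[1,0],M[0,0])),"want",np.degrees(q[2]),"tilt",M[:,2].round(3))
E
python3 rel.py
```

```text
t: 2.9
position: [0.5904, -0.2585, 0.4057]
eef_rot: [-0.0, 1.0, 0.013, 0.003]
force: [0.1, 0.5, -0.4]
gripper_width: 0.0006
t 2.9 board xy mm 10.574397729864025 -196.61008064580815 tip z 219.66027388681792 F [ 0.12  0.53 -0.39] toolx deg 1.5144946002095607 want 2.433198033999223 tilt [ 0.005  0.    -1.   ]
```

```bash
python3 -m pendant '[[0,0,-0.9,6.6,0,0,1],[0,0,0,0,0,35,1],[0,0,0,0,0,35,1],[0,0,0,0,0,35,1],[0,0,0,0,0,35,1]]'
python3 -m pendant '[[0,0,0,0,0,20,1],[0,0,0,0,0,0,1]]'
python3 rel.py
python3 - <<'E'
from h import *
o=[]
for n,(a,b,c,d) in(("side",(185,315,250,370)),("scene",(175,275,185,345))):
    f=grab_frame(n)[a:b,c:d,::-1];cv2.imwrite(f"pics/{n}1.png",cv2.resize(f,None,fx=4.5,fy=4.5,interpolation=cv2.INTER_CUBIC))
cv2.imwrite("pics/wrist1.png",grab_frame("wrist")[:,:,::-1])
E
```

```text
t: 3.32
position: [0.6039, -0.2594, 0.2706]
eef_rot: [0.003, 0.999, 0.029, 0.012]
force: [0.6, -0.2, -1.5]
gripper_width: 0.0006
t: 3.48
position: [0.604, -0.2583, 0.2431]
eef_rot: [0.001, 0.999, 0.033, 0.009]
force: [-0.8, 0.2, -0.4]
gripper_width: 0.0004
t 3.4833 board xy mm 24.17191051097218 -197.0021870300718 tip z 57.132880943569106 F [-0.77  0.17 -0.35] toolx deg 3.7519789804903843 want 2.433198033999223 tilt [ 0.017 -0.001 -1.   ]
```

View pics/side1.png

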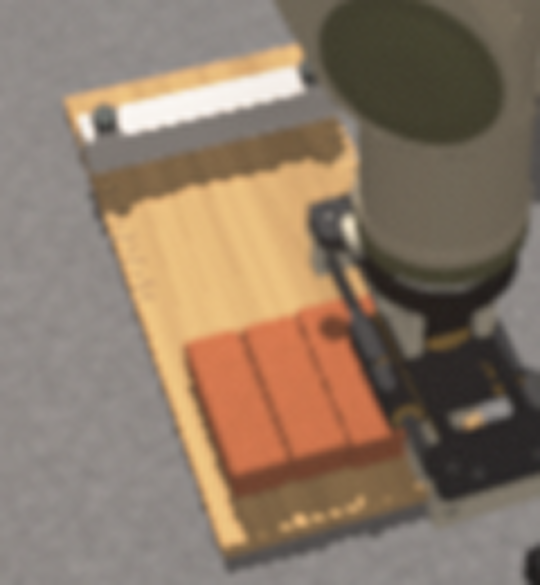

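View pics/scene1.png

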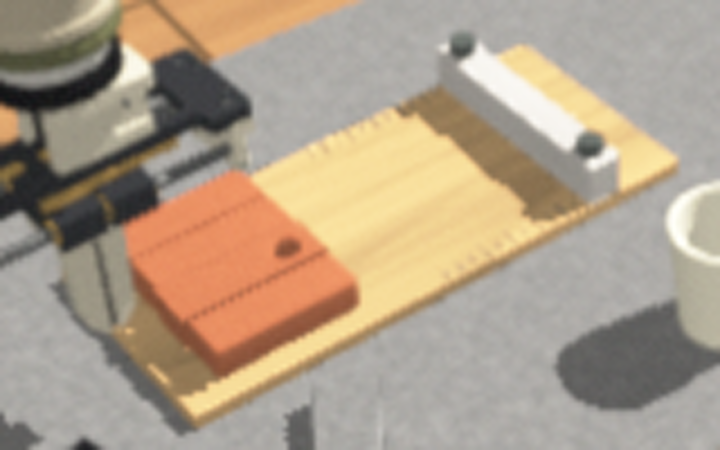

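View pics/wrist1.png

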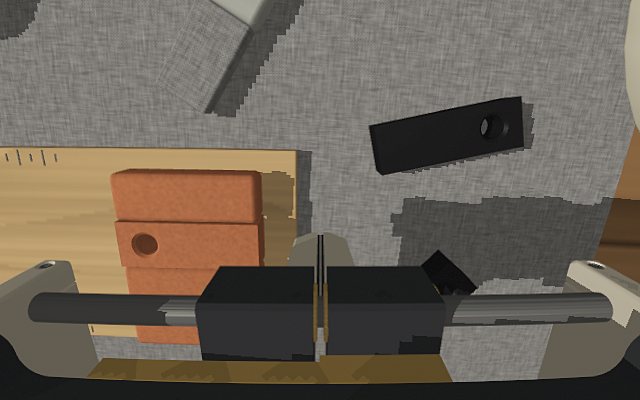

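The holed bar is second from the top in the wrist view, with its hole at (row 243, col 144). I'll correct the tilt and drift, then measure from the wrist.

```bash
python3 - <<'E'
from h import *
q=np.load("q.npy");c,s=np.cos(q[2]),np.sin(q[2])
def tob(w): d=w[:2]-q[:2]; return (1e3*np.array((c*d[0]+s*d[1],-s*d[0]+c*d[1]))).round(1)
for n,p,z in(("hole",(243,144),.036),("rear far top",(222,263),.036),("front far",(221,115),.036),("bar3 far rear",(175,260),.036),("bar3 far front",(171,113),.036),("board corner",(150,297),.012),("board edge L",(148,5),.012)):
    print(n,tob(onz("wrist",p,z)))
E
python3 -m pendant '[[0,-1,1.3,-7,0,0,1],[0,0,0,0,0,0,1],[0,0,0,0,0,0,1]]';python3 rel.py
```

```text
hole [ 16.  -74.7]
rear far top [  33.5 -159.7]
front far [ 31.9 -56.2]
bar3 far rear [  66.  -158.7]
bar3 far front [ 67.1 -60.4]
board corner [  80.4 -181.3]
board edge L [79.4 39.8]
t: 3.88
position: [0.5985, -0.2607, 0.2528]
eef_rot: [0.003, 1.0, 0.02, 0.005]
force: [-0.3, 0.2, 0.1]
gripper_width: 0.0006
t 3.8833 board xy mm 18.60004107678755 -199.196098246948 tip z 66.84573084286383 F [-0.25  0.25  0.11] toolx deg 2.2585393828433116 want 2.433198033999223 tilt [ 0.01  -0.006 -1.   ]
```

```bash
python3 -m pendant '[[0.35,-0.6,0.1,-1.5,0,0,1],[0,0,0,0,0,15,1],[0,0,0,0,0,15,1],[0,0,0,0,0,0,1],[0,0,0,0,0,0,1]]';python3 rel.py
```

```text
t: 4.3
position: [0.5979, -0.2609, 0.2264]
eef_rot: [0.001, 1.0, 0.019, 0.002]
force: [0.9, -0.0, -0.4]
gripper_width: 0.0009
t 4.3 board xy mm 17.996475782902802 -199.4065804661997 tip z 40.37891745861699 F [ 0.92 -0.02 -0.36] toolx deg 2.200724765240461 want 2.433198033999223 tilt [ 0.005 -0.002 -1.   ]
```

```bash
python3 -m pendant '[[0.1,-0.3,-0.2,-2,0,10,1],[0,0,0,0,0,11,1],[0,0,0,0,0,0,1],[0,0,0,0,0,0,1]]';python3 rel.py
```

```text
t: 4.63
position: [0.5959, -0.2611, 0.2037]
eef_rot: [-0.0, 1.0, 0.021, -0.001]
force: [-0.7, 0.3, 0.7]
gripper_width: 0.0006
t 4.6333 board xy mm 15.965573191736304 -199.49007635881114 tip z 17.728978418280388 F [-0.69  0.35  0.66] toolx deg 2.4351857098503813 want 2.433198033999223 tilt [-0.001  0.    -1.   ]
```

```bash
python3 -m pendant '[[0,0,0,0.5,-4,-2,1],[0,0,0,0,-4,0,1],[0,0,0,0,-4,0,1],[0,0,0,0,-4,0,1],[0,0,0,0,0,0,1]]';python3 rel.py
python3 - <<'E'
from h import *
cv2.imwrite("pics/wrist2.png",grab_frame("wrist")[:,:,::-1])
f=grab_frame("scene")[175:275,185:345,::-1];cv2.imwrite(f"pics/scene2.png",cv2.resize(f,None,fx=5,fy=5,interpolation=cv2.INTER_CUBIC))
E
```

```text
t: 5.05
position: [0.5957, -0.2434, 0.2062]
eef_rot: [-0.0, 1.0, 0.021, -0.001]
force: [0.5, 0.0, 0.3]
gripper_width: 0.0005
t 5.05 board xy mm 16.58467823949315 -181.80530192052072 tip z 20.197173304065952 F [0.51 0.01 0.31] toolx deg 2.4225315396292237 want 2.433198033999223 tilt [-0.001  0.    -1.   ]
```

View pics/wrist2.png

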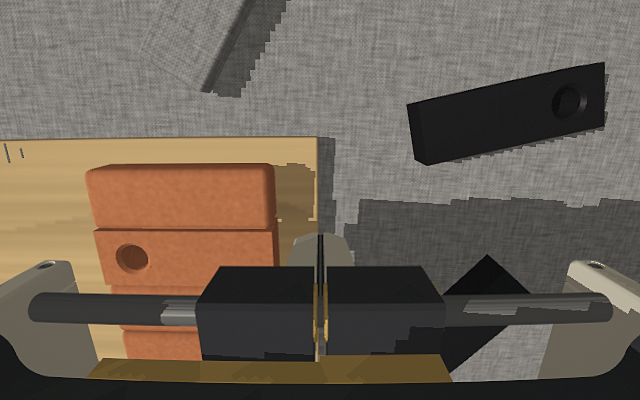

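View pics/scene2.png

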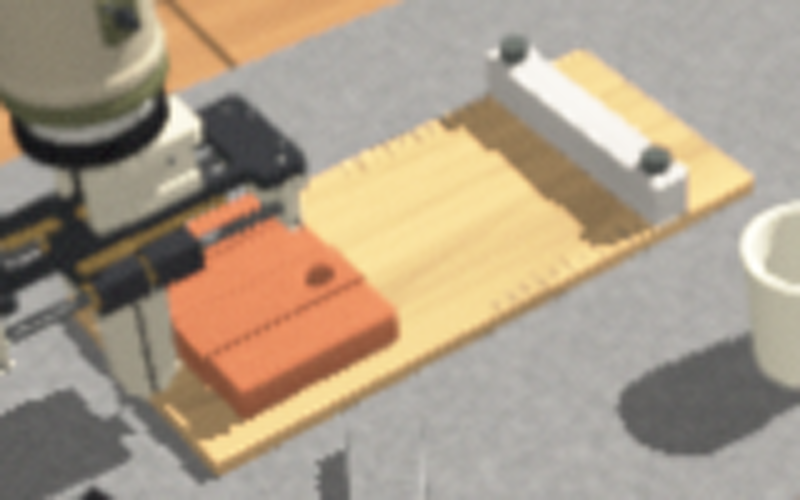

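```bash
python3 - <<'E'
from h import *
q=np.load("q.npy");c,s=np.cos(q[2]),np.sin(q[2])
def tob(w): d=w[:2]-q[:2]; return (1e3*np.array((c*d[0]+s*d[1],-s*d[0]+c*d[1]))).round(1)
for n,p,z in(("hole",(257,132),.036),("bar3 near/holed gap front",(229,95),.036),("gap rear",(230,277),.036),("bar3 far rear",(166,274),.036),("bar3 far front",(166,87),.036),("board corner",(138,317),.012)):
    print(n,tob(onz("wrist",p,z)))
E
```

```text
hole [ 15.4 -76.3]
bar3 near/holed gap front [ 32.3 -58.2]
gap rear [  32.  -159.3]
bar3 far rear [  66.9 -159.3]
bar3 far front [ 67.4 -61.5]
board corner [  78.8 -180.9]
```

The pusher is at x = 16.6, against a bar centre of 15.3 to 17.2, and the yaw matches. I'll advance gently.

```bash
python3 -m pendant '[[0,0,0,0,-2,0,1],[0,0,0,0,-2,0,1],[0,0,0,0,-2,0,1],[0,0,0,0,-2,0,1],[0,0,0,0,-2,0,1]]';python3 rel.py;python3 -m pendant '[[0,0,0,0,-2,0,1],[0,0,0,0,-2,0,1],[0,0,0,0,-2,0,1],[0,0,0,0,-2,0,1],[0,0,0,0,-2,0,1]]';python3 rel.py
python3 - <<'E'
from h import *
cv2.imwrite("pics/wrist3.png",grab_frame("wrist")[:,:,::-1])
E
```

```text
t: 5.57
position: [0.5953, -0.2343, 0.2067]
eef_rot: [0.001, 1.0, 0.02, -0.0]
force: [0.2, -0.7, -0.2]
gripper_width: 0.0002
t 5.5667 board xy mm 16.500730620670588 -172.68363483704474 tip z 20.672560256721013 F [ 0.23 -0.67 -0.18] toolx deg 2.3349958414797234 want 2.433198033999223 tilt [-0.    -0.001 -1.   ]
t: 5.98
position: [0.5948, -0.2238, 0.2067]
eef_rot: [0.001, 1.0, 0.02, -0.0]
force: [0.1, 0.1, 0.6]
gripper_width: 0.0001
t 5.9833 board xy mm 16.45633148318802 -162.16458589130352 tip z 20.694565991372592 F [0.07 0.1  0.59] toolx deg 2.3046394763708626 want 2.433198033999223 tilt [ 0.    -0.002 -1.   ]
```

View pics/wrist3.png

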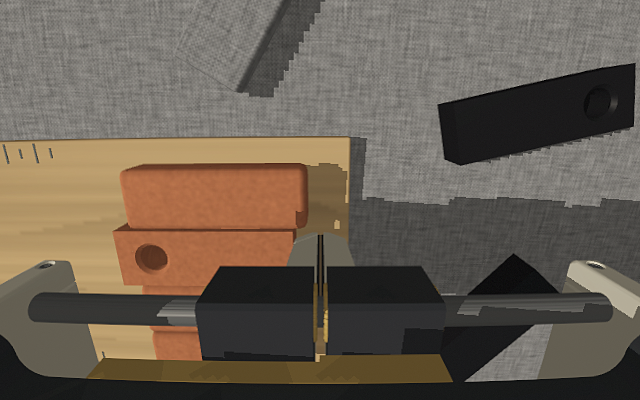

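The bar leads its neighbours by about 7 mm and they haven't moved. I'll keep pushing.

```bash
for i in 1; do python3 -m pendant '[[0,0,0,0,-3,0,1],[0,0,0,0,-4,0,1],[0,0,0,0,-4,0,1],[0,0,0,0,-4,0,1],[0,0,0,0,-4,0,1]]';python3 rel.py; python3 -m pendant '[[0,0,0,0,-4,0,1],[0,0,0,0,-4,0,1],[0,0,0,0,-4,0,1],[0,0,0,0,-4,0,1],[0,0,0,0,-4,0,1]]';python3 rel.py; done
python3 - <<'E'
from h import *
cv2.imwrite("pics/wrist4.png",grab_frame("wrist")[:,:,::-1])
f=grab_frame("scene")[175:275,185:345,::-1];cv2.imwrite(f"pics/scene4.png",cv2.resize(f,None,fx=5,fy=5,interpolation=cv2.INTER_CUBIC))
E
```

```text
t: 6.45
position: [0.5939, -0.2034, 0.2067]
eef_rot: [0.001, 1.0, 0.02, 0.0]
force: [-0.3, -1.4, 1.1]
gripper_width: 0.0006
t 6.45 board xy mm 16.43272739255622 -141.76810904376512 tip z 20.69133494657635 F [-0.34 -1.36  1.09] toolx deg 2.265363128086746 want 2.433198033999223 tilt [ 0.    -0.002 -1.   ]
t: 6.87
position: [0.593, -0.1807, 0.2067]
eef_rot: [0.001, 1.0, 0.02, 0.0]
force: [0.3, -0.6, 1.0]
gripper_width: 0.0006
t 6.8667 board xy mm 16.55323632821415 -119.05357351922433 tip z 20.696819164698788 F [ 0.27 -0.59  1.05] toolx deg 2.3062476517955255 want 2.433198033999223 tilt [ 0.    -0.002 -1.   ]
```

View pics/wrist4.png

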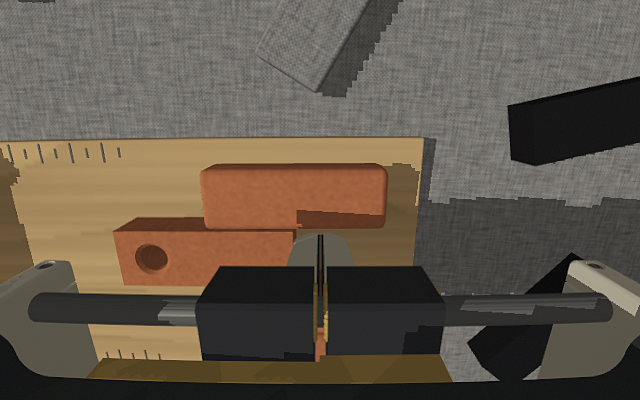

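View pics/scene4.png

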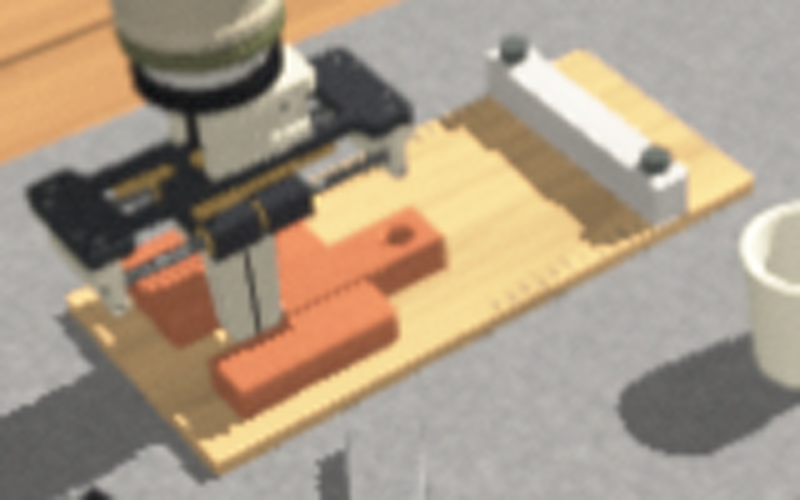

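```bash
for i in 1; do python3 -m pendant '[[0,0,0,0,-4,0,1],[0,0,0,0,-4,0,1],[0,0,0,0,-4,0,1],[0,0,0,0,-4,0,1],[0,0,0,0,-4,0,1]]';python3 rel.py; python3 -m pendant '[[0,0,0,0,-4,0,1],[0,0,0,0,-4,0,1],[0,0,0,0,-4,0,1],[0,0,0,0,-4,0,1],[0,0,0,0,-4,0,1]]';python3 rel.py; done
python3 - <<'E'
from h import *
cv2.imwrite("pics/wrist5.png",grab_frame("wrist")[:,:,::-1])
E
```

```text
t: 7.38
position: [0.5921, -0.1597, 0.2067]
eef_rot: [0.001, 1.0, 0.02, 0.0]
force: [0.5, -0.8, 0.3]
gripper_width: 0.0009
t 7.3833 board xy mm 16.519669113900836 -98.06338443165862 tip z 20.724996893342507 F [ 0.48 -0.83  0.27] toolx deg 2.2640226867938535 want 2.433198033999223 tilt [ 0.    -0.003 -1.   ]
t: 7.8
position: [0.5911, -0.1375, 0.2067]
eef_rot: [0.001, 1.0, 0.02, 0.0]
force: [-1.0, -1.0, 0.3]
gripper_width: 0.0005
t 7.8 board xy mm 16.493007718415587 -75.821347209245 tip z 20.676481977485615 F [-0.96 -1.02  0.29] toolx deg 2.263032969731402 want 2.433198033999223 tilt [ 0.    -0.003 -1.   ]
```

View pics/wrist5.png

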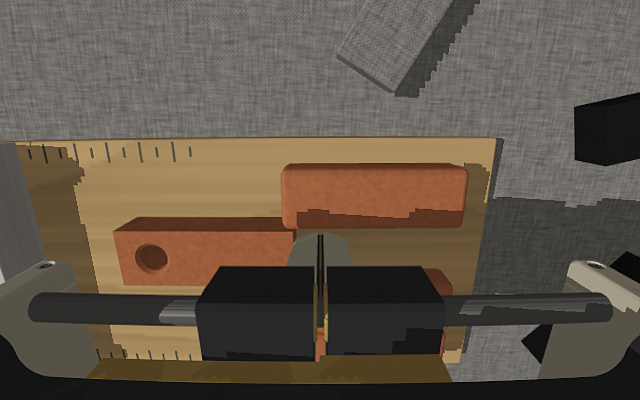

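```bash
python3 - <<'E'
from h import *
q=np.load("q.npy");c,s=np.cos(q[2]),np.sin(q[2])
def tob(w): d=w[:2]-q[:2]; return (1e3*np.array((c*d[0]+s*d[1],-s*d[0]+c*d[1]))).round(1)
for n,p,z in(("hole",(257,151),.036),("front top far",(231,114),.036),("front top near",(285,127),.036),("stop bottom",(230,32),.012),("stop bottom",(150,17),.012),("rear far",(230,294),.036)):
    print(n,tob(onz("wrist",p,z)))
E
```

```text
hole [15.8 20.2]
front top far [31.5 38.6]
front top near [-2.5 37.9]
stop bottom [ 22.  113.3]
stop bottom [ 74.  108.7]
rear far [ 32.1 -61. ]
```

About 65 to 73 mm remain. I'll go 40 mm more, then slow down.

```bash
python3 -m pendant '[[0,0,0,0,-4,0,1],[0,0,0,0,-4,0,1],[0,0,0,0,-4,0,1],[0,0,0,0,-4,0,1],[0,0,0,0,-4,0,1]]';python3 rel.py; python3 -m pendant '[[0,0,0,0,-4,0,1],[0,0,0,0,-4,0,1],[0,0,0,0,-3,0,1],[0,0,0,0,-3,0,1],[0,0,0,0,-2,0,1]]';python3 rel.py
python3 - <<'E'
from h import *
cv2.imwrite("pics/wrist6.png",grab_frame("wrist")[:,:,::-1])
f=grab_frame("side")[185:315,250:370,::-1];cv2.imwrite(f"pics/side6.png",cv2.resize(f,None,fx=4.5,fy=4.5,interpolation=cv2.INTER_CUBIC))
E
```

```text
t: 8.27
position: [0.5904, -0.1151, 0.2067]
eef_rot: [0.001, 1.0, 0.02, 0.0]
force: [0.2, -1.5, 0.5]
gripper_width: 0.0002
t 8.2667 board xy mm 16.703155384406642 -53.41202797014565 tip z 20.660072400871975 F [ 0.19 -1.48  0.53] toolx deg 2.2843312973500387 want 2.433198033999223 tilt [ 0.001 -0.002 -1.   ]
t: 8.68
position: [0.5897, -0.0967, 0.2066]
eef_rot: [0.001, 1.0, 0.02, 0.0]
force: [0.8, -0.8, 1.6]
gripper_width: 0.0004
t 8.6833 board xy mm 16.80668281041942 -35.00711361006331 tip z 20.64818406161323 F [ 0.84 -0.82  1.56] toolx deg 2.3224135475406773 want 2.433198033999223 tilt [ 0.001 -0.002 -1.   ]
```

View pics/wrist6.png

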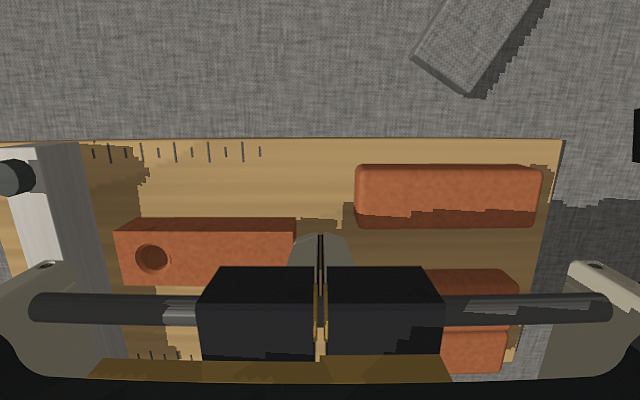

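View pics/side6.png

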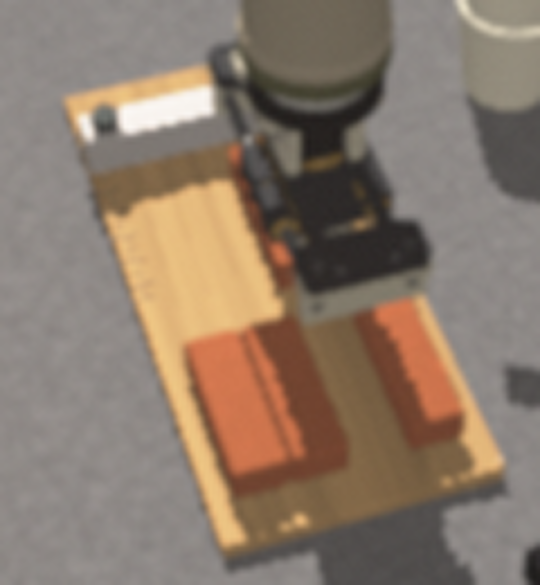

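About 25 mm remain. The bar is still straight and the others haven't moved. Continuing at reduced speed.

```bash
python3 -m pendant '[[0,0,0,0,-1.5,0,1],[0,0,0,0,-1.5,0,1],[0,0,0,0,-1.5,0,1],[0,0,0,0,-1.5,0,1],[0,0,0,0,-1.5,0,1]]';python3 rel.py; python3 -m pendant '[[0,0,0,0,-1.5,0,1],[0,0,0,0,-1.5,0,1],[0,0,0,0,-1,0,1],[0,0,0,0,-1,0,1],[0,0,0,0,-1,0,1]]';python3 rel.py
python3 - <<'E'
from h import *
cv2.imwrite("pics/wrist7.png",grab_frame("wrist")[150:350,0:320,::-1])
q=np.load("q.npy")
E
```

```text
t: 9.2
position: [0.5893, -0.0895, 0.2066]
eef_rot: [0.001, 1.0, 0.02, 0.0]
force: [0.6, -1.7, 0.3]
gripper_width: 0.0007
t 9.2 board xy mm 16.71454227168868 -27.778020839665473 tip z 20.614438809576086 F [ 0.56 -1.67  0.32] toolx deg 2.2625465307280317 want 2.433198033999223 tilt [ 0.001 -0.003 -1.   ]
t: 9.62
position: [0.589, -0.0829, 0.2066]
eef_rot: [0.001, 1.0, 0.02, 0.0]
force: [-0.1, -0.7, 0.3]
gripper_width: 0.0003
t 9.6167 board xy mm 16.71607610132381 -21.16206350593662 tip z 20.620100345166065 F [-0.06 -0.68  0.29] toolx deg 2.2531674810600206 want 2.433198033999223 tilt [ 0.001 -0.003 -1.   ]
```

View pics/wrist7.png

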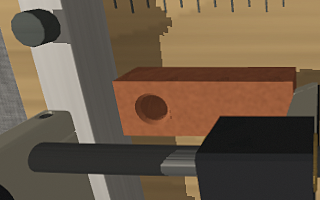

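```bash
python3 -m pendant '[[0,0,0,0,-0.8,0,1],[0,0,0,0,-0.8,0,1],[0,0,0,0,-0.8,0,1],[0,0,0,0,-0.8,0,1],[0,0,0,0,-0.8,0,1]]';python3 rel.py; python3 -m pendant '[[0,0,0,0,-0.6,0,1],[0,0,0,0,-0.6,0,1],[0,0,0,0,-0.6,0,1],[0,0,0,0,-0.6,0,1]]';python3 rel.py
```

```text
t: 10.08
position: [0.5889, -0.0785, 0.2066]
eef_rot: [0.001, 1.0, 0.02, 0.0]
force: [0.5, -1.1, 0.5]
gripper_width: 0.0005
t 10.0833 board xy mm 16.729106750563485 -16.72785304346038 tip z 20.61206826355716 F [ 0.52 -1.07  0.49] toolx deg 2.2543795884458815 want 2.433198033999223 tilt [ 0.001 -0.003 -1.   ]
t: 10.42
position: [0.5888, -0.0758, 0.2066]
eef_rot: [0.001, 1.0, 0.02, 0.0]
force: [-0.2, -1.1, 1.2]
gripper_width: 0.0003
t 10.4167 board xy mm 16.749934072251474 -14.046061304473394 tip z 20.607036796007783 F [-0.15 -1.07  1.21] toolx deg 2.255203182680334 want 2.433198033999223 tilt [ 0.001 -0.003 -1.   ]
```

```bash
for i in 1; do python3 -m pendant '[[0,0,0,0,-0.5,0,1],[0,0,0,0,-0.5,0,1],[0,0,0,0,-0.5,0,1],[0,0,0,0,-0.5,0,1]]';python3 rel.py; done
python3 - <<'E'
from h import *
cv2.imwrite("pics/wrist8.png",cv2.resize(grab_frame("wrist")[200:320,60:180,::-1],None,fx=4,fy=4))
E
```

```text
t: 10.75
position: [0.5887, -0.0736, 0.2066]
eef_rot: [0.001, 1.0, 0.02, 0.0]
force: [-0.5, -0.1, 0.4]
gripper_width: 0.0002
t 10.75 board xy mm 16.76926538128665 -11.890738966458937 tip z 20.636275434836314 F [-0.46 -0.14  0.39] toolx deg 2.247206343381072 want 2.433198033999223 tilt [ 0.001 -0.003 -1.   ]
```

View pics/wrist8.png

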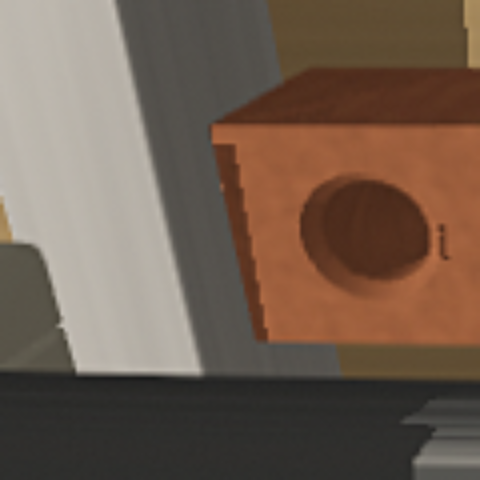

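```bash
for i in 1; do python3 -m pendant '[[0,0,0,0,-0.5,0,1],[0,0,0,0,-0.5,0,1],[0,0,0,0,-0.5,0,1],[0,0,0,0,-0.5,0,1]]';python3 rel.py;python3 -m pendant '[[0,0,0,0,-0.5,0,1],[0,0,0,0,-0.5,0,1],[0,0,0,0,-0.5,0,1]]';python3 rel.py; done

```

```text
t: 11.13
position: [0.5886, -0.0714, 0.2066]
eef_rot: [0.001, 1.0, 0.02, 0.0]
force: [-0.4, -1.6, -0.0]
gripper_width: 0.0003
t 11.1333 board xy mm 16.774385467735254 -9.67719073896182 tip z 20.613508136675033 F [-0.36 -1.64 -0.02] toolx deg 2.249192771078116 want 2.433198033999223 tilt [ 0.001 -0.003 -1.   ]
t: 11.38
position: [0.5885, -0.0698, 0.2066]
eef_rot: [0.001, 1.0, 0.02, 0.0]
force: [0.1, -1.7, 0.2]
gripper_width: 0.0005
t 11.3833 board xy mm 16.756594885293477 -8.003384360572495 tip z 20.59184824137339 F [ 0.12 -1.73  0.23] toolx deg 2.250390658300119 want 2.433198033999223 tilt [ 0.001 -0.003 -1.   ]
```

```bash
for i in 1; do python3 -m pendant '[[0,0,0,0,-0.5,0,1],[0,0,0,0,-0.5,0,1],[0,0,0,0,-0.5,0,1]]';python3 rel.py;python3 -m pendant '[[0,0,0,0,-0.5,0,1],[0,0,0,0,-0.5,0,1]]';python3 rel.py; done

```

```text
t: 11.63
position: [0.5886, -0.0692, 0.2067]
eef_rot: [0.002, 1.0, 0.019, 0.001]
force: [0.1, -3.6, -1.6]
gripper_width: 0.0005
t 11.6333 board xy mm 16.86867261385988 -7.451840159690839 tip z 20.69283514614517 F [ 0.07 -3.55 -1.58] toolx deg 2.1948038489312762 want 2.433198033999223 tilt [ 0.002 -0.005 -1.   ]
t: 11.8
position: [0.5886, -0.0689, 0.2067]
eef_rot: [0.003, 1.0, 0.019, 0.001]
force: [0.4, -4.1, -0.5]
gripper_width: 0.0001
t 11.8 board xy mm 16.83543482565643 -7.186793410245182 tip z 20.68487204019781 F [ 0.43 -4.12 -0.49] toolx deg 2.1436687722859444 want 2.433198033999223 tilt [ 0.002 -0.006 -1.   ]
```

Contact with the stop: the force rose to about 4 N. Now the steady press.

```bash
python3 -m pendant '[[0,0,0,0,-0.8,0,1],[0,0,0,0,-0.8,0,1]]';python3 rel.py;python3 -m pendant '[[0,0,0,0,-0.8,0,1],[0,0,0,0,-0.8,0,1]]'|grep force
```

```text
t: 11.97
position: [0.5884, -0.0686, 0.2067]
eef_rot: [0.004, 1.0, 0.018, 0.001]
force: [0.3, -6.1, 0.1]
gripper_width: 0.0004
t 11.9667 board xy mm 16.71258536235182 -6.845815009066605 tip z 20.73640484247319 F [ 0.34 -6.08  0.07] toolx deg 2.0674511921308536 want 2.433198033999223 tilt [ 0.003 -0.008 -1.   ]
force: [0.5, -5.2, -0.4]
```

```bash
python3 -m pendant '[[0.1,0,-0.05,0,-0.8,0,1],[0.1,0,-0.05,0,-0.8,0,1]]'|grep force;python3 rel.py;python3 -m pendant '[[0.1,0,-0.05,0,-0.8,0,1],[0.1,0,-0.05,0,-0.8,0,1]]'|grep force;python3 rel.py
```

```text
force: [0.0, -6.5, -1.0]
t 12.3 board xy mm 16.469561110527334 -6.6114593979575025 tip z 20.853738460792165 F [ 0.02 -6.52 -0.97] toolx deg 1.9901147928766227 want 2.433198033999223 tilt [ 0.004 -0.009 -1.   ]
force: [0.1, -6.5, 0.0]
t 12.4667 board xy mm 16.328730055826522 -6.7834127283187335 tip z 20.944327052502377 F [ 0.12 -6.53  0.04] toolx deg 1.9852976241834885 want 2.433198033999223 tilt [ 0.005 -0.008 -1.   ]
```

```bash
python3 -m pendant '[[0.1,-0.05,-0.1,0,-0.9,0,1],[0.1,-0.05,-0.1,0,-0.9,0,1],[0.1,-0.05,-0.1,0,-0.9,0,1]]'|grep force;python3 rel.py;python3 -m pendant '[[0.1,-0.05,-0.1,0,-0.9,0,1],[0.1,-0.05,-0.1,0,-0.9,0,1],[0.1,-0.05,-0.1,0,-0.9,0,1]]'|grep force;python3 rel.py;python3 -m pendant '[[0.1,-0.05,-0.1,0,-0.9,0,1],[0.1,-0.05,-0.1,0,-0.9,0,1],[0.1,-0.05,-0.1,0,-0.9,0,1]]'|grep force;python3 rel.py
```

```text
force: [0.1, -6.1, -0.8]
t 12.7167 board xy mm 16.369736881411683 -6.973884390828649 tip z 21.13040057388013 F [ 0.1  -6.06 -0.79] toolx deg 2.1105531731019798 want 2.433198033999223 tilt [ 0.004 -0.007 -1.   ]
force: [1.1, -6.3, -0.1]
t 12.9667 board xy mm 16.517946226279847 -7.090136958786389 tip z 21.349492031711826 F [ 1.08 -6.32 -0.08] toolx deg 2.2518889371110515 want 2.433198033999223 tilt [ 0.003 -0.006 -1.   ]
force: [1.1, -7.1, -1.1]
t 13.2167 board xy mm 16.647137529302984 -7.285823045956098 tip z 21.562521881394293 F [ 1.1  -7.07 -1.05] toolx deg 2.380395245057429 want 2.433198033999223 tilt [ 0.003 -0.005 -1.   ]
```

The press held at 5.2 to 7.1 N for over 1.2 s. Easing off and backing straight away.

```bash
python3 -m pendant '[[0.1,0,0,0,-0.9,0,1],[0,0,0,0,-0.4,0,1],[0,0,0,0,0.5,0,1],[0,0,0,0,1,0,1],[0,0,0,0,2,0,1]]';python3 -m pendant '[[0,0,0,0,3,0,1],[0,0,0,0,4,0,1],[0,0,0,0,4,0,1],[0,0,0,0,4,0,1],[0,0,0,0,0,0,1]]';python3 rel.py
python3 - <<'E'
from h import *
cv2.imwrite("pics/wrist9.png",grab_frame("wrist")[:,:,::-1])
E
```

```text
t: 13.63
position: [0.5883, -0.0707, 0.2074]
eef_rot: [0.001, 1.0, 0.021, 0.001]
force: [0.1, 0.2, -0.4]
gripper_width: 0.0004
t: 14.05
position: [0.589, -0.086, 0.2073]
eef_rot: [0.0, 1.0, 0.022, 0.0]
force: [-0.2, -0.0, 0.6]
gripper_width: -0.0001
t 14.05 board xy mm 16.531997884797008 -24.295857555250397 tip z 21.293154907050027 F [-0.17 -0.03  0.55] toolx deg 2.5054717542850558 want 2.433198033999223 tilt [ 0.001 -0.    -1.   ]
```

View pics/wrist9.png

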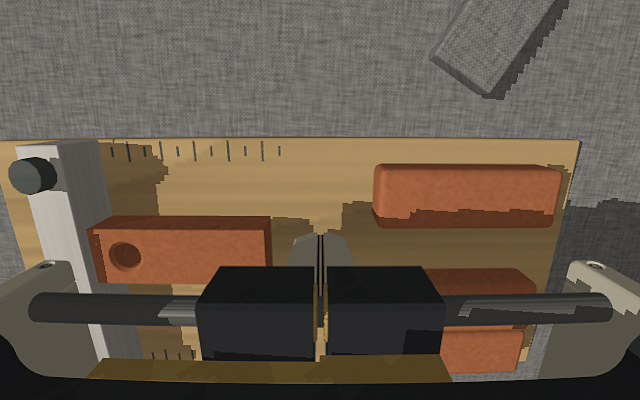

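The bar is clear of the finger and sits against the stop. I'll lift away and check from every view.

```bash
python3 -m pendant '[[0,0,0,0,0,-20,1],[0,0,0,0,0,-35,1],[0,0,0,0,0,-35,1],[0,0,0,0,0,-35,1],[0,0,0,0,0,-35,1]]'
python3 -m pendant '[[0,0,0,0,20,0,1],[0,0,0,0,30,0,1],[0,0,0,0,30,0,1],[0,0,0,0,20,0,1],[0,0,0,0,0,0,1]]'
python3 -m pendant '[[0,0,0,-30,0,0,1],[0,0,0,-30,0,0,1],[0,0,0,-30,0,0,1],[0,0,0,0,0,0,1],[0,0,0,0,0,0,1]]'
python3 - <<'E'
from h import *
for n in("side","scene","wrist"):
    f=grab_frame(n)[:,:,::-1];cv2.imwrite(f"pics/{n}10.png",f)
    if n!="wrist":
        a,b,c,d=dict(side=(185,315,250,370),scene=(175,275,185,345))[n]
        cv2.imwrite(f"pics/{n}10z.png",cv2.resize(f[a:b,c:d],None,fx=4.5,fy=4.5,interpolation=cv2.INTER_CUBIC))
E
```

```text
t: 14.52
position: [0.5873, -0.0857, 0.3651]
eef_rot: [-0.001, 1.0, 0.021, -0.008]
force: [1.1, 0.6, 0.2]
gripper_width: 0.0006
t: 14.93
position: [0.5938, -0.1866, 0.3751]
eef_rot: [-0.001, 1.0, 0.025, -0.0]
force: [0.6, 0.7, -0.1]
gripper_width: 0.0011
t: 15.35
position: [0.5003, -0.1902, 0.374]
eef_rot: [-0.002, 1.0, 0.024, -0.0]
force: [0.9, -0.2, -0.6]
gripper_width: 0.0004
```

View pics/side10z.png

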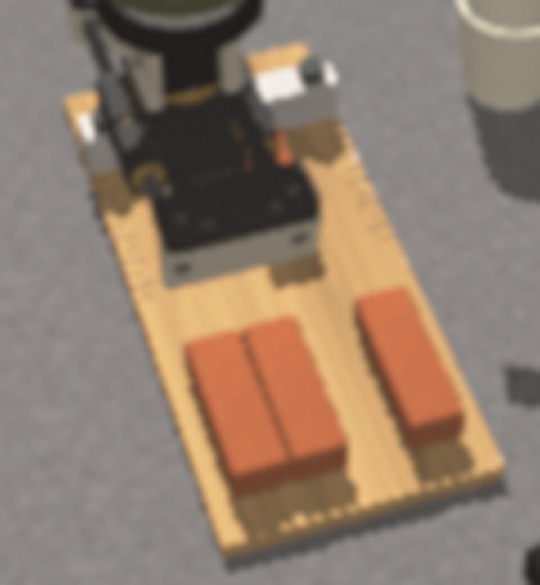

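View pics/scene10.png

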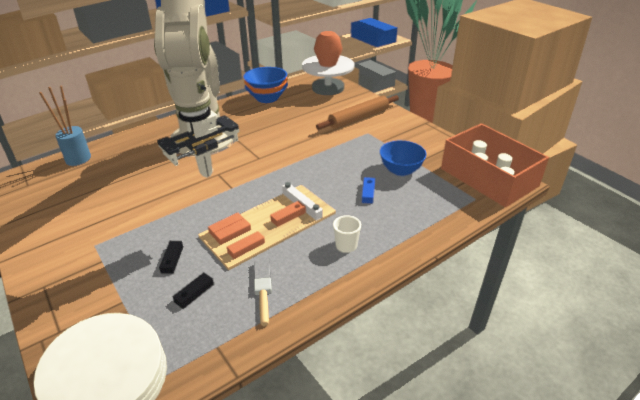

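View pics/wrist10.png

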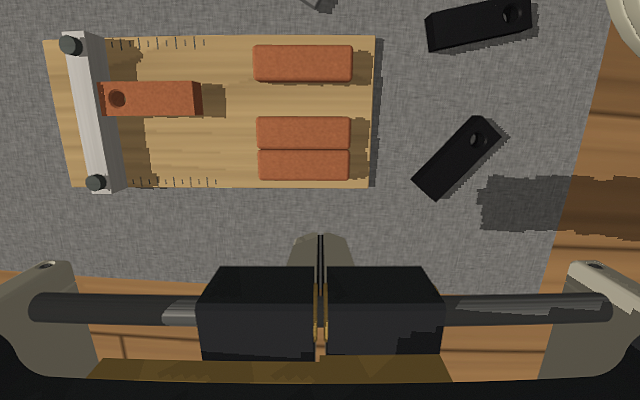

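View pics/scene10z.png

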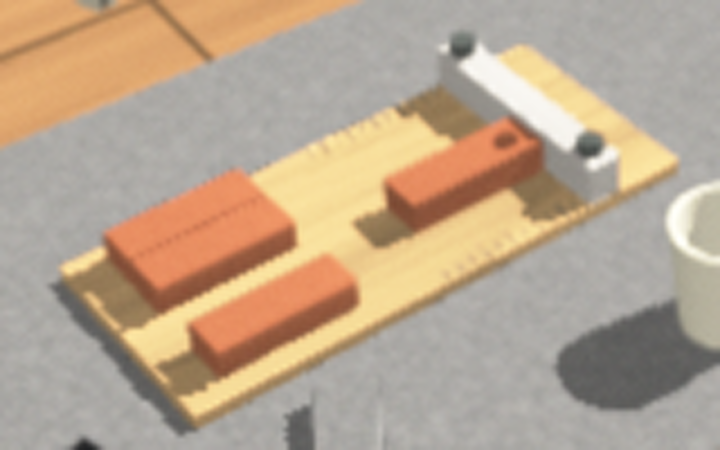

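```bash
python3 - <<'E'
from h import *
f=cv2.imread("pics/wrist10.png")[60:140,60:220];cv2.imwrite("pics/w10z.png",cv2.resize(f,None,fx=5,fy=5,interpolation=cv2.INTER_CUBIC))
q=np.load("q.npy");c,s=np.cos(q[2]),np.sin(q[2])
def tob(w): d=w[:2]-q[:2]; return (1e3*np.array((c*d[0]+s*d[1],-s*d[0]+c*d[1]))).round(1)
for n in("wrist","scene"):
  for th in("barhole_front","barhole_mid"):
    for r in pinpoint(th,n)[:3]: print(n,th,r,tob(onz(n,r["at"],.024)))
E
```

```text
wrist barhole_front {'at': [129.4, 484.7], 'score': 0.96} [ -13.9 -302.8]
wrist barhole_front {'at': [9.0, 527.4], 'score': 0.81} [ 105.4 -330.2]
wrist barhole_front {'at': [97.5, 106.3], 'score': 0.64} [ 17.4 106. ]
wrist barhole_mid {'at': [20.3, 476.2], 'score': 0.9} [  93.  -278.9]
wrist barhole_mid {'at': [159.8, 456.1], 'score': 0.81} [ -47.6 -275.4]
wrist barhole_mid {'at': [98.5, 152.9], 'score': 0.66} [15.8 54.4]
scene barhole_front {'at': [303.8, 176.1], 'score': 0.67} [ 115.3 -339. ]
scene barhole_front {'at': [179.6, 371.5], 'score': 0.59} [ 46.3 355.1]
scene barhole_front {'at': [271.1, 164.3], 'score': 0.57} [  -0.9 -315.7]
scene barhole_mid {'at': [214.4, 290.9], 'score': 0.86} [22.8 62.2]
scene barhole_mid {'at': [290.4, 193.0], 'score': 0.79} [ 103.  -288.2]
scene barhole_mid {'at': [257.6, 167.3], 'score': 0.56} [ -41.  -288.8]
```

View pics/w10z.png

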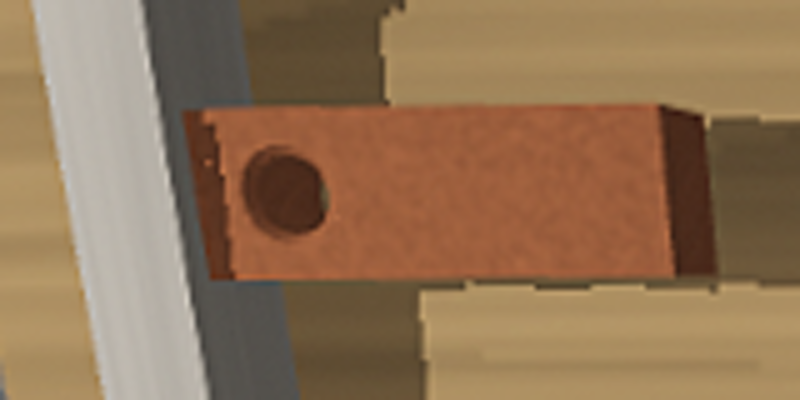

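The bar's front edge is parallel to the stop face and at the measured stop position. The neighbours, bowl, cup and brush are where they were. Handing in.

```bash
python3 -c "
from bench import *
print(sign_off(),get_state()['t'])"
```

```text
the job is handed in; nothing more can be done
the job is handed in; nothing more can be done
```

I pushed the holed bar (third place, board x = +17.2 mm) lengthwise out of the row with the closed fingers until it met the stop. The last 20 mm went in at about 6–12 mm/s. I pressed at about 5–7 N for around 1.3 s, backed straight off and handed in at about 15.5 s on the robot's clock.

**Last checks**
- **Bar against the stop:** its end looks flush and parallel to the stop face. The wrist view puts its front at board y ≈ 106 mm, and I had measured the stop face at about 105–111 mm. A gap of a millimetre or less would not show in the pictures, so contact rests mainly on the force rise I felt at the stop and on a smooth retreat.
- **Everything else:** the other three bars, the bowl, the cup, the brush and the black and blue look-alikes appear where they started.

**Disagreements:** the scene and wrist cameras differed by up to about 8 mm on the bar's centre, and the trained networks scored the look-alikes above the bar in most of the final readings. I relied on the pictures and the touch instead.

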